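Slide the bottle crate home and bar it in

TASK

Push the tall plywood bottle crate along the bench into its bay until it stands flat against the back board, then swing the wooden bar fully across in front of it so that it is kept there. The crate is heavy and tall: push it low, near its base, so that it slides and never tips, do not lift it and do not touch its carrying handle. Grasp nothing, and leave everything else on the bench where it stands.

Things in the scene. Friction and masses are not known exactly. Their poses are not given: they have to be found in the camera images.
- crate: tall open plywood crate with four black-capped amber bottles, 120 deep (x), 150 wide (y), 255 mm tall. 1.2 to 2 kg; slides at 6 to 14 N, can tip if pushed higher than about 80 mm. Origin: centre of its underside; its flat -x face, 60 mm from the origin, looks away from the bay and is the one to push. Starts 110 to 150 mm short of home, up to 15 mm aside, turned up to 0.15 rad relative to the bay
- crate_handle: the crate's wooden carrying dowel, 20 mm thick, along the crate's y, 245 mm above its underside; not to be touched. Origin at its middle
- bay: bay fixed on the bench, lying about crosswise to the robot: its mouth (-x) opens to the left, +y is the side far from the robot. Origin and axes: those of the crate when home. Back board 120 mm high, face at x +60 mm. Cheeks 36 mm high, x -20 to +60, inner faces at y +-88 mm, flared ends to x -45. On the +y side a plate 14 mm high, x -100 to +15, y 109 to 145, carries the bar's pivot at x -82, y +127 mm
- bar (a joint): angle (rad) of the wooden bar about its upright pivot: 0 = square across the mouth of the bay, 13 mm in front of the home crate (end stop); grows as it opens (1.57 = pointing along -x of the bay, out of the mouth) and on outward to +y of the bay, up to 2.2. Starts at 1.6 to 2.0, stays where it is left, takes about 1.5 N to move
- bar_pivot (a point): point on the pivot axis at half the bar's height, 28 mm above the bench. The bar is 18 mm thick, 24 mm high (from 16 to 40 mm above the bench), 150 mm long from the pivot to its free end
- bar_tip (a point): free end of the bar, on its centre line, 28 mm above the bench
- ink_bottle: short glass jar with a black cap, 54 mm wide, 110 mm tall; bystander behind the back board; origin at the centre of its underside
- tape_roll: roll of paper tape lying flat, 90 mm across, 25 mm high; bystander left of the crate; origin at the centre of its underside
- brush_pot: white ceramic pot 72 mm wide, 90 mm tall with three brushes reaching to 180 mm; bystander on the far side of the bay; origin at the centre of its underside
- card_box: small cardboard box 60 x 85 x 35 mm; bystander behind the back board; origin at the centre of its underside
- sketchbook: thick grey sketchbook 150 x 210 x 28 mm lying flat; bystander; origin at the centre of its underside
- mug: blue mug 80 mm wide, 95 mm tall; bystander; origin at the centre of its underside
- screwdriver: screwdriver lying on the bench; bystander

How it is judged:
On the way, in this order (a step that is already met when the one before it is completed fails the run):
1. the crate stands home in its bay, upright against the back board, the bar still open (x of crate in the frame of bay above -0.008 m and y of crate in the frame of bay between -0.02 and 0.02 m and angle between the x axis of crate and the x axis of bay, either way round below 0.08 rad and angle between crate's own z axis and vertical below 0.03 rad and linear speed of crate below 0.01 m/s), for 0.2 s.
2. the bar is swung across in front of the crate (value of joint bar below 0.12 rad), for 0.2 s.
At the end, for the whole second after the job is handed in: The crate stands upright and at rest in the bay within 8 mm of the back board, within 20 mm of the bay's middle and within 0.08 rad of square, and the bar is within 0.12 rad of square across the mouth, at rest (all of step 1 and value of joint bar below 0.12 rad and velocity of joint bar between -0.05 and 0.05 rad/s); the robot touches nothing.
It fails at once if the crate tips by more than 0.12 rad (angle between crate's own z axis and vertical above 0.12 rad).
It fails at once if the crate is lifted off the bench (height (world z) of crate above 0.012 m).
It fails at once if the crate's carrying handle is touched (contact force between any of the fingers, the arm and crate_handle above 0.5 N).
It fails at once if another thing on the bench is moved by more than 25 mm (distance of any of ink_bottle, tape_roll, brush_pot, card_box, sketchbook, mug, screwdriver from where it was at the start of the episode above 0.025 m).
It also fails if it takes over 64 s, if anything falls off the work surface, if the arm or the gripper's body presses on something with over 40 N, if the wrist force passes 120 N, or if a joint passes its speed limit or range.

ROBOT

A 6-joint arm with a two-finger parallel gripper is mounted at the origin on the work surface. World frame = base frame: x ahead of the robot, y to its left, z up, the work surface at z = 0. Lengths are in m, angles in rad, forces in N, time in s.
With the tool pointing down it reaches from about 0.325 to 0.9 m from the base axis. Payload 6.1 kg.
Tool frame: the origin (TCP) lies at the very end of the fingers, on their centre line; the grasp point (between the pads) lies 19 mm behind it (tcp_to_grasp is the distance from the TCP to the grasp point, in m); z points along the fingers, y is the line along which they close (so a half turn about z gives the same grasp; the last joint's range is limited). The gripper opens to 85 mm and grips with 20 to 120 N. Pads are 22 mm wide; open, the fingers measure 114 mm over their backs; the gripper's body (76 mm by 85 mm) begins 54 mm behind the grasp point. The pads swing forward as they close: fully open they stand 13 mm farther back than shut.
Start: joints at [-1.395, 0.22, 1.526, -0, 1.395, -0.126], TCP at [0.186, -0.597, 0.231] pointing down, gripper open.
Joint ranges: [-2.98, 2.98], [-0.91, 2.08], [0.09, 2.57], [-1.24, 4.39], [0.2, 2.65], [-2.68, 2.68]. Speed limits (rad/s): [2.57, 2.57, 3.01, 3.14, 3.14, 3.14].

INTERFACE

Orientations are given as a rotation vector (axis times angle).
In Python, from rig import * gives the robot as it stands.
- The arm moves only by the tool arm_command, never from a script. Its argument "series" is a list that holds one entry, the list of rows, each a list of 6 numbers: the shift along the tool's x, y, z in mm, then the turn, a rotation vector about the tool's x, y, z in rad. A call has 1 to 5 rows; each row shifts and turns the commanded pose from where the row before left it, along the tool's axes as they then stand; what a row does not reach is not made up. A row lasts 1/12 s, in which the tool goes at most 41.7 mm and 7.16 degrees, less where a joint would pass 70% of its speed; a pose out of reach is approached as far as the arm can. A call with a gripper value outside its range is refused whole. "fingers" is the finger opening in mm, from 0 to 85.4, set as the call begins (left out, the last holds). The fingers move at their own pace and stop on an object; "squeeze" is the grip in N (left out, the last holds). Time passes only in rows, so rows that do not move let the fingers close. It gives the time, the measured TCP pose, the force, the opening and the grip force at its end, in the units of the state.
- observe(): the state, without advancing time (a new reading comes with each control period).
- snapshot(name): name is "side" or "top" or "wrist"; returns the picture (400x640x3 uint8, blue, green, red); there is no depth.
- calibration(name): a dict with "fx", "fy", "cx", "cy" (pixels), "cam_to_world" (4x4, takes a point from camera to world coordinates); the wrist camera has in their place "mount" (4x4, takes a point from camera to tool coordinates, whose origin is the TCP and whose axes are the flange's). Camera axes: x right, y down, z forward; pixel columns grow to the right and rows downward; lengths in m; the calibration is good to about 2 mm. A picture is of the moment at which its call begins: read the wrist's pose just before it. calibration takes no time and is no camera call.
- close_job(): hands the job in; it is judged then, once.
Trained networks look in the newest picture that a camera, given by its name, has taken for a name from the list of things; names that differ only in an ending like _2 or _b are one class to them, and where a whole thing is asked for, a point or a joint stands for the part that bears it (a point fixed in the world has none). Each returns a list of dicts, best first, with "p" (0 to 1); they miss things now and then, are a little off and sometimes report something else, mostly with a low value. They report only what shows in the picture. A call takes as long as a camera call.
- find_in(camera, label): "box" ([centre column, centre row, width, height] in pixels, round what is visible of it).
- outline_of(camera, label): "region" (400x640 bool, what is visible of it) and "box" ([centre column, centre row, width, height] in pixels, round what is visible of it).
- pinpoint(camera, label): "xy" ([column, row] in pixels: a listed point, or the origin of a listed thing).
The state is a dict: "time_s": time; "joint_positions": joint angles; "qvel": joint speeds; "effort": joint torques, N m; "tool_pos": TCP position; "orientation": TCP orientation; "force": force on the tool from outside, world axes, zero at the start; "ft_torque": the same for the moment, N m; "gripper_width": opening from 0.0 (shut) to 1.0 (fully open); "grip_force": force on a finger pad.
Only numpy, scipy, OpenCV 4.12 (cv2) and the standard library are available. Lean on these libraries where they do the work, as an engineer would, in place of code of your own. Each camera call takes 0.05 s, during which the arm holds its last target. There are 200 camera calls.

## Working session

There is one attempt and no reset: what is moved stays moved. The work goes in short steps, Python scripts to look and compute and a tool call to move; the robot and the scene stay as the last step left them, time stands still between calls to the robot, and variables do not carry over. Pictures are saved under pics/ and viewed, at most 10 in all, crops included, and the job is handed in when it is done.

Besides the shell and the picture viewer there is one more tool, called after "Request:" by a JSON object that holds its "method" and its "body". arm_command: Moves the arm, as the interface text tells. Its arguments: {"type":"object","properties":{"series":{"type":"array","items":{"type":"array","items":{"type":"array","items":{"type":"number"}}}},"fingers":{"type":"number"},"squeeze":{"type":"number"}},"required":["series"]}

```bash
ls; mkdir -p pics
python3 - <<'E'
from rig import *
import cv2
s=observe();print(s)
for c in("top","side"):
    cv2.imwrite(f"pics/{c}0.png",snapshot(c)); k=calibration(c);print(c,k)
    for l in("crate","bay","bar_pivot","bar_tip","crate_handle","tape_roll","brush_pot","mug","sketchbook","screwdriver","ink_bottle","card_box"):
        r=pinpoint(c,l);print(l,[(d["xy"],round(d["p"],2)) for d in r[:2]])
E
```

```text
pics
{'time_s': 0.0, 'joint_positions': array([-1.39511804e+00,  2.21245323e-01,  1.52762259e+00,  6.37070538e-06,
        1.39469558e+00, -1.26127025e-01]), 'qvel': array([-0.00039741, -0.00183626, -0.00116516, -0.00081409, -0.00096829,
       -0.00012649]), 'effort': array([ 3.08782721e-03, -4.96898496e+01, -3.89396846e+01,  1.22892111e-04,
        1.10669227e-02, -8.57469242e-07]), 'tool_pos': array([ 0.18565255, -0.59615117,  0.23018127]), 'orientation': array([-3.10394317e+00, -4.71979528e-01,  6.68030634e-05]), 'force': array([ 0.24569781, -0.87626517,  0.52565265]), 'ft_torque': array([-0.03455233,  0.00611573, -0.03630414]), 'grip_force': 0.0, 'gripper_width': 0.9970074383633178}
top {'fx': 422.4847441437537, 'fy': 422.4847441437537, 'cx': 316.76498404188715, 'cy': 199.38863350266308, 'cam_to_world': array([[-2.32611241e-02, -9.90565440e-01,  1.35051948e-01,
         3.88940727e-01],
       [-9.99720621e-01,  2.36145683e-02,  1.01553394e-03,
        -3.54695166e-02],
       [-4.19514627e-03, -1.34990594e-01, -9.90837999e-01,
         1.55223232e+00],
       [ 0.00000000e+00, 
[... 490 characters left out ...]
0076457772174, 'fy': 472.30076457772174, 'cx': 314.16378515843763, 'cy': 199.77183806207833, 'cam_to_world': array([[-0.0708782 , -0.56496652,  0.82206393, -0.69561712],
       [-0.99743273,  0.03170767, -0.06420725,  0.07526133],
       [ 0.01020921, -0.82450437, -0.56576348,  1.04159002],
       [ 0.        ,  0.        ,  0.        ,  1.        ]])}
crate []
bay [([340.0, 245.3], 0.74)]
bar_pivot []
bar_tip []
crate_handle []
tape_roll [([235.7, 241.6], 0.91), ([165.5, 232.9], 0.67)]
brush_pot [([349.6, 214.2], 0.71)]
mug [([169.6, 229.7], 0.66), ([470.4, 253.2], 0.23)]
sketchbook [([134.7, 273.4], 0.79)]
screwdriver [([464.8, 253.6], 0.67)]
ink_bottle []
card_box [([381.8, 243.0], 0.42)]
```

Run:
```python
import cv2
a=cv2.imread("pics/top0.png")[130:290,130:470];b=cv2.imread("pics/side0.png")[110:330,100:500]
cv2.imwrite("pics/t.png",cv2.resize(a,None,fx=2.35,fy=2.35,interpolation=2))
cv2.imwrite("pics/s.png",cv2.resize(b,None,fx=2,fy=2,interpolation=2))
```

```text
(no output)
```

View pics/t.png

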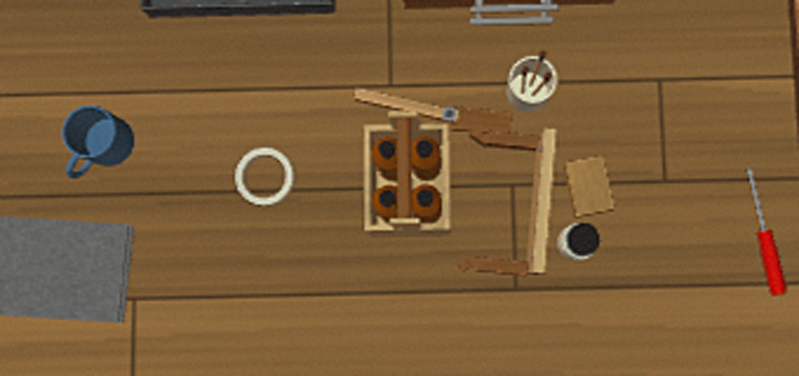

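View pics/s.png

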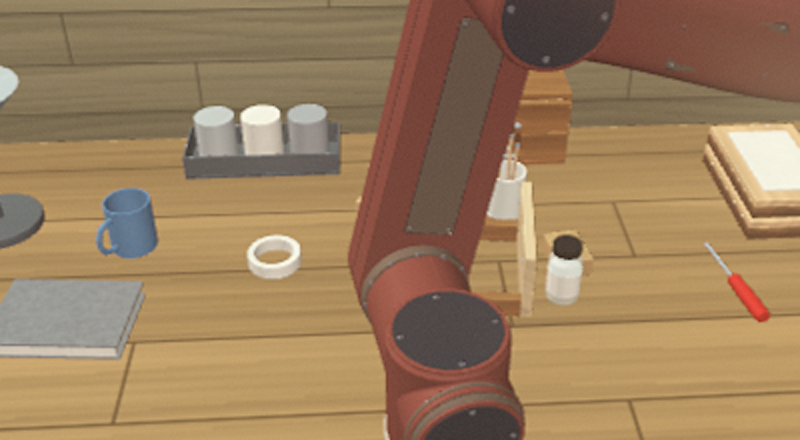

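The top view (2.35x crop) shows the crate rim at about (365–450, 127–230), the back board at (540, 130–272), the bar from its pivot at (450, 114) to its tip at (357, 94), and the tape roll at (264, 176). In the side view the arm hides the crate. I'll zoom in on the crate and bay.

Run:
```python
import cv2
a=cv2.imread("pics/top0.png")[160:252,272:380]
cv2.imwrite("pics/z.png",cv2.resize(a,None,fx=6.5,fy=6.5,interpolation=cv2.INTER_CUBIC)[:600])
```

```text
(no output)
```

View pics/z.png

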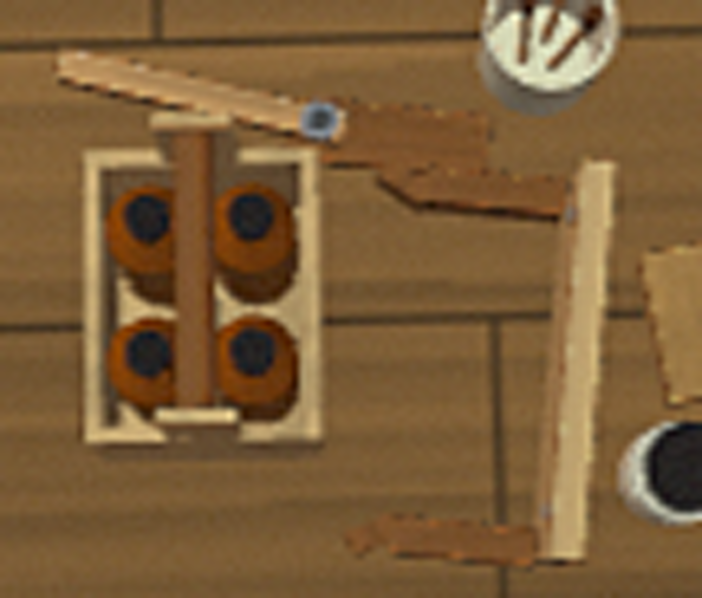

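```bash
cat > h.py <<'E'
from rig import *
import numpy as np
from scipy.optimize import least_squares
def proj(c,P):
    k=calibration(c);T=np.linalg.inv(k["cam_to_world"]);P=np.atleast_2d(P)
    q=P@T[:3,:3].T+T[:3,3];return np.c_[k["fx"]*q[:,0]/q[:,2]+k["cx"],k["fy"]*q[:,1]/q[:,2]+k["cy"]]
def ray(c,uv,z):
    k=calibration(c);T=k["cam_to_world"];uv=np.atleast_2d(uv)
    d=np.c_[(uv[:,0]-k["cx"])/k["fx"],(uv[:,1]-k["cy"])/k["fy"],np.ones(len(uv))]@T[:3,:3].T
    o=T[:3,3];return o+d*((z-o[2])/d[:,2])[:,None]
def W(p,L):
    c,s=np.cos(p[2]),np.sin(p[2]);L=np.atleast_2d(L);return np.c_[p[0]+c*L[:,0]-s*L[:,1],p[1]+s*L[:,0]+c*L[:,1],L[:,2]]
E
python3 - <<'E'
from h import *
Z=lambda l:np.array(l)/6.5+[272,160]
print("board",ray("top",Z([(585,163),(553,557),(615,163),(583,557)]),.12).round(4))
print("pivot",ray("top",Z([(320,120)]),.042).round(4),"tip",ray("top",Z([(60,65)]),.04).round(4))
pts=Z([(585,163),(553,557),(320,120)])
# unknown half length h of board
f=lambda p:(proj("top",W(p,[(.06,p[3],.12),(.06,-p[4],.12),(-.082,.127,.042)]))-pts).ravel()
r=least_squares(f,[.4,-.1,-1.57,.1,.1]);print("bay",r.x.round(4),r.cost)
b=r.x
print("cheeks predicted",((proj("top",W(b,[(-.02,.088,.036),(.06,.088,.036),(-.02,-.088,.036),(.06,-.088,.036),(-.1,.145,.014),(.015,.145,.014)]))-[272,160])*6.5).round(0).tolist())
cp=Z([(84,152),(321,150),(323,441),(86,441)])
f=lambda p:(proj("top",W(p,[(-.06,.075,p[3]),(.06,.075,p[3]),(.06,-.075,p[3]),(-.06,-.075,p[3])]))-cp).ravel()
r=least_squares(f,[.4,0,-1.57,.2]);c=r.x;print("crate",c.round(4),r.fun.round(2))
d=c[:2]-b[:2];t=b[2];print("crate in bay",d@[np.cos(t),np.sin(t)],d@[-np.sin(t),np.cos(t)],c[2]-t)
print("pin",ray("top",[(305.8,211.3)],0))
print("tape",ray("top",[(246.2,203.5)],0)[0],"pot",ray("top",[(349.4,168.2)],0)[0])
E
```

```text
board [[ 0.6301 -0.1905  0.12  ]
 [ 0.4235 -0.1661  0.12  ]
 [ 0.6297 -0.2064  0.12  ]
 [ 0.4231 -0.1817  0.12  ]]
pivot [[ 0.6711 -0.0519  0.042 ]] tip [[0.7063 0.0932 0.04  ]]
bay [ 0.5354 -0.1188 -1.6872  0.1023  0.1057] 0.003739408004864673
cheeks predicted [[424.0, 200.0], [567.0, 214.0], [397.0, 515.0], [542.0, 529.0], [292.0, 95.0], [493.0, 114.0]]
crate [ 0.5597  0.0111 -1.5858  0.1602] [ 0.35 -0.12 -0.22 -0.13 -0.09 -0.03 -0.04  0.28]
crate in bay -0.13186488111831574 0.00903438969322531 0.10136735827030985
pin [[0.55707856 0.00765063 0.        ]]
tape [0.59137111 0.22790234 0.        ] pot [ 0.71543037 -0.15878726  0.        ]
```

```bash
cat >> h.py <<'E'
from scipy.spatial.transform import Rotation as Ro, Slerp
def tool(yaw,tilt):  # tool y at world angle yaw, tool z tilted from down towards yaw-90deg
    y=np.array([np.cos(yaw),np.sin(yaw),0]);f=np.array([np.sin(yaw),-np.cos(yaw),0])
    z=-np.cos(tilt)*np.array([0,0,1])+np.sin(tilt)*f;return Ro.from_matrix(np.c_[np.cross(y,z),y,z])
def plan(wps,start=None):
    """wps: (pos, Rotation, rows); prints tool-frame rows, 5 per call"""
    if start is None:
        s=observe();start=(s["tool_pos"],Ro.from_rotvec(s["orientation"]))
    p,R=np.array(start[0]),start[1];out=[]
    for q,Q,n in wps:
        p0,R0=p,R;sl=Slerp([0,1],Ro.concatenate([R0,Q]))
        for i in range(1,n+1):
            pn=p0+(np.array(q)-p0)*i/n;Rn=sl(i/n)
            d=R.inv().apply((pn-p)*1000).round(1);w=(R.inv()*Rn).as_rotvec().round(4)
            out.append(np.r_[d,w].tolist());p=p+R.apply(d)/1000;R=R*Ro.from_rotvec(w)
    for i in range(0,len(out),5):print(str(out[i:i+5]).replace("0.0,","0,").replace("0.0]","0]").replace(" ",""))
    return p,R
E
python3 - <<'E'
from h import *
s=observe();p=s["tool_pos"];R=Ro.from_rotvec(s["orientation"])
plan([(p+[0,0,.17],R,5),((.56,.15,.40),tool(-.015,0),25),((.56,.15,.36),tool(-.015,.7),10)])
E
```

```text
[[-0,0,-34.0,0,0,-0],[-0,0,-34.0,0,0,0],[-0,0,-34.0,0,0,0],[-0,0,-34.0,0,0,0],[-0,0,-34.0,0,0,0]]
[[23.2,-24.1,0.1,0,0,-0.0502],[24.3,-22.8,0,0,0,-0.0501],[25.5,-21.7,0.1,0,0,-0.0502],[26.5,-20.3,0,0,0,-0.0501],[27.5,-19.0,0.1,0,0,-0.0502]]
[[28.4,-17.5,0,0,0,-0.0502],[29.3,-16.2,0.1,0,0,-0.0501],[30,-14.6,0,0,0,-0.0502],[30.8,-13.1,0.1,0,0,-0.0501],[31.3,-11.5,0,0,0,-0.0502]]
[[31.9,-10,0.1,0,0,-0.0502],[32.4,-8.4,0,0,0,-0.0501],[32.7,-6.7,0.1,0,0,-0.0502],[33.0,-5.1,0,0,0,-0.0501],[33.2,-3.4,0.1,0,0,-0.0502]]
[[33.4,-1.7,0,0,0,-0.0501],[33.4,-0.1,0.1,0,0,-0.0502],[33.4,1.7,0,-0,0,-0.0502],[33.2,3.2,0.1,-0,0,-0.0501],[33.1,5.0,0,-0,0,-0.0502]]
[[32.7,6.6,0.1,-0,0,-0.0501],[32.4,8.2,0,-0,0,-0.0502],[31.9,9.9,0.1,-0,0,-0.0502],[31.4,11.4,0,-0,0,-0.0501],[30.8,13.0,0.1,-0,0,-0.0502]]
[[0,-0,4.0,0,-0.07,0],[0.3,-0,4.0,0,-0.07,0],[0.5,-0,4.0,0,-0.07,0],[0.9,-0,3.9,0,-0.07,0],[1.1,-0,3.8,0,-0.07,0]]
[[1.4,-0,3.8,0,-0.07,0],[1.6,-0,3.6,0,-0.07,0],[1.9,-0,3.5,0,-0.07,0],[2.1,-0,3.4,0,-0.07,0],[2.4,-0,3.3,0,-0.07,0]]
```

Request:
{"method": "arm_command", "body": {"series": [[[0, 0, -34, 0, 0, 0], [0, 0, -34, 0, 0, 0], [0, 0, -34, 0, 0, 0], [0, 0, -34, 0, 0, 0], [0, 0, -34, 0, 0, 0]]]}}

```text
time_s: 1.72
tool_pos: [0.1857, -0.5965, 0.403]
orientation: [3.106, 0.472, -0.0]
force: [1.5, 0.2, -0.5]
gripper_width: 0.997
grip_force: 0.0
```

Request:
{"method": "arm_command", "body": {"series": [[[23, -24, 0, 0, 0, -0.05], [24.5, -23, 0, 0, 0, -0.05], [25.5, -21.5, 0, 0, 0, -0.05], [26.5, -20.5, 0, 0, 0, -0.05], [27.5, -19, 0, 0, 0, -0.05]]]}}

```text
time_s: 2.13
tool_pos: [0.261, -0.4459, 0.4013]
orientation: [3.022, 0.859, 0.0]
force: [0.7, -0.3, 0.3]
gripper_width: 0.997
grip_force: 0.0
```

Request:
{"method": "arm_command", "body": {"series": [[[28.5, -17.5, 0, 0, 0, -0.05], [29.5, -16, 0, 0, 0, -0.05], [30, -14.5, 0, 0, 0, -0.05], [31, -13, 0, 0, 0, -0.05], [31.5, -11.5, 0, 0, 0, -0.05]]]}}

```text
time_s: 2.55
tool_pos: [0.3368, -0.2965, 0.4015]
orientation: [2.891, 1.229, 0.0]
force: [0.4, 0.2, 1.3]
gripper_width: 0.998
grip_force: 0.0
```

Request:
{"method": "arm_command", "body": {"series": [[[32, -10, 0, 0, 0, -0.05], [32.5, -8.5, 0, 0, 0, -0.05], [32.5, -6.5, 0, 0, 0, -0.05], [33, -5, 0, 0, 0, -0.05], [33, -3.5, 0, 0, 0, -0.05]]]}}

```text
time_s: 2.97
tool_pos: [0.4119, -0.1474, 0.4016]
orientation: [2.714, 1.58, 0.001]
force: [-0.0, -0.8, 0.2]
gripper_width: 1.003
grip_force: 0.0
```

Request:
{"method": "arm_command", "body": {"series": [[[33.5, -1.5, 0, 0, 0, -0.05], [33.5, 0, 0, 0, 0, -0.05], [33.5, 1.5, 0, 0, 0, -0.05], [33, 3, 0, 0, 0, -0.05], [33, 5, 0, 0, 0, -0.05]]]}}

```text
time_s: 3.38
tool_pos: [0.4871, 0.0019, 0.4016]
orientation: [2.496, 1.906, 0.001]
force: [0.4, -0.8, 0.2]
gripper_width: 0.999
grip_force: 0.0
```

Request:
{"method": "arm_command", "body": {"series": [[[32.5, 6.5, 0, 0, 0, -0.05], [32.5, 8, 0, 0, 0, -0.05], [32, 10, 0, 0, 0, -0.05], [31.5, 11.5, 0, 0, 0, -0.05], [31, 13, 0, 0, 0, -0.05]]]}}

```text
time_s: 3.8
tool_pos: [0.5625, 0.1513, 0.4014]
orientation: [2.239, 2.203, 0.0]
force: [0.7, 0.2, 0.2]
gripper_width: 1.0
grip_force: 0.0
```

Request:
{"method": "arm_command", "body": {"series": [[[0, 0, 4, 0, -0.07, 0], [0, 0, 4, 0, -0.07, 0], [0.5, 0, 4, 0, -0.07, 0], [1, 0, 4, 0, -0.07, 0], [1, 0, 4, 0, -0.07, 0]]]}}

```text
time_s: 4.22
tool_pos: [0.5622, 0.1495, 0.3814]
orientation: [2.049, 2.011, -0.364]
force: [-0.2, -0.5, 0.4]
gripper_width: 1.001
grip_force: 0.0
```

Request:
{"method": "arm_command", "body": {"series": [[[1.5, 0, 4, 0, -0.07, 0], [1.5, 0, 3.5, 0, -0.07, 0], [2, 0, 3.5, 0, -0.07, 0], [2, 0, 3.5, 0, -0.07, 0], [2.5, 0, 3.5, 0, -0.07, 0]]]}}

```text
time_s: 4.63
tool_pos: [0.5621, 0.1495, 0.3609]
orientation: [1.833, 1.798, -0.671]
force: [-0.1, 0.2, 0.2]
gripper_width: 1.001
grip_force: 0.0
```

Run:
```python
from h import *
print(observe()["joint_positions"].round(2))
T=tool(-.015,.7)
plan([((.5606,.12,.10),T,10),((.5606,.12,.021),T,5)])
```

```text
[ 0.46  0.31  1.32 -0.64  1.82  0.41]
[[14.6,-0.1,21.8,-0.0001,0.0003,-0.0003],[14.6,-0.2,21.8,-0.0002,0.0003,-0.0004],[14.6,-0.1,21.9,-0.0001,0.0002,-0.0003],[14.6,-0.1,21.8,-0.0002,0.0003,-0.0003],[14.6,-0.1,21.8,-0.0001,0.0003,-0.0004]]
[[14.6,-0.1,21.8,-0.0002,0.0003,-0.0003],[14.5,-0.2,21.9,-0.0001,0.0003,-0.0004],[14.6,-0.1,21.8,-0.0001,0.0002,-0.0003],[14.6,-0.1,21.9,-0.0002,0.0003,-0.0003],[14.5,-0.1,21.8,-0.0001,0.0003,-0.0004]]
[[10.2,0,12.1,-0,0,0],[10.2,0,12.1,-0,0,0],[10.2,0,12.1,-0,0,0],[10.1,0,12.0,-0,0,0],[10.2,0,12.1,-0,0,0]]
```

Request:
{"method": "arm_command", "body": {"series": [[[14.5, 0, 22, 0, 0, 0], [14.5, 0, 22, 0, 0, 0], [14.5, 0, 22, 0, 0, 0], [14.5, 0, 22, 0, 0, 0], [14.5, 0, 22, 0, 0, 0]]]}}

```text
time_s: 5.05
tool_pos: [0.5616, 0.1337, 0.2285]
orientation: [1.835, 1.801, -0.669]
force: [1.0, -0.2, 0.9]
gripper_width: 0.998
grip_force: 0.0
```

Request:
{"method": "arm_command", "body": {"series": [[[14.5, 0, 22, 0, 0, 0], [14.5, 0, 22, 0, 0, 0], [14.5, 0, 22, 0, 0, 0], [14.5, 0, 22, 0, 0, 0], [14.5, -1, 22, 0, 0, 0]]]}}

```text
time_s: 5.47
tool_pos: [0.5605, 0.1183, 0.0977]
orientation: [1.835, 1.8, -0.669]
force: [-0.5, -0.5, -0.8]
gripper_width: 1.001
grip_force: 0.0
```

Request:
{"method": "arm_command", "body": {"series": [[[10, 0, 12, 0, 0, 0], [10, 0, 12, 0, 0, 0], [10, 0, 12, 0, 0, 0], [10, 0, 12, 0, 0, 0], [10, 0, 12, 0, 0, 0]]]}}

```text
time_s: 5.88
tool_pos: [0.5612, 0.1184, 0.0203]
orientation: [1.835, 1.8, -0.668]
force: [0.0, -0.0, 0.7]
gripper_width: 1.002
grip_force: 0.0
```

Run:
```python
from h import *
import cv2
a=snapshot("top")[140:260,220:400];b=snapshot("side")[110:330,180:420]
cv2.imwrite("pics/d.png",np.vstack([cv2.resize(a,(480,320)),cv2.resize(b,(480,280))]))
# push: slow, rotate to bay heading -1.687 -> yaw -0.116 ; contact -> end
T=tool(-.015,.7);B=tool(-.116,.7)
plan([((.5606,.075,.021),T,5),((.5606,.055,.021),T,5)])
```

```text
[[-6.9,0.5,5.0,-0.0011,0.0002,-0.0001],[-6.8,0.5,5.1,-0.0011,0.0003,-0.0002],[-6.9,0.5,5.0,-0.0011,0.0002,-0.0001],[-6.8,0.5,5.1,-0.0011,0.0002,-0.0002],[-6.9,0.5,5.0,-0.0011,0.0003,-0.0001]]
[[-3.1,0.1,2.6,-0,-0,-0],[-3.0,0,2.6,-0,-0,-0],[-3.1,0.1,2.5,-0,-0,-0],[-3.0,0,2.6,-0,-0,-0],[-3.1,0.1,2.6,-0,-0,-0]]
```

View pics/d.png

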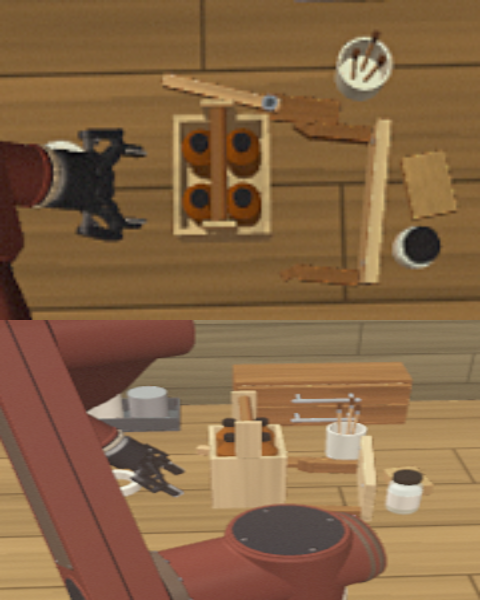

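The tool is tilted back, its open fingers sit level with the crate's base, and nothing has been disturbed. I'll approach and start the push.

Request:
{"method": "arm_command", "body": {"series": [[[-7, 0, 5, 0, 0, 0], [-7, 0, 5, 0, 0, 0], [-7, 0, 5, 0, 0, 0], [-6, 0, 4.5, 0, 0, 0], [-5, 0, 4, 0, 0, 0]]]}}

```text
time_s: 6.4
tool_pos: [0.5602, 0.0772, 0.0245]
orientation: [1.836, 1.799, -0.668]
force: [1.0, -0.1, 0.3]
gripper_width: 1.004
grip_force: 0.0
```

Request:
{"method": "arm_command", "body": {"series": [[[-3, 0, 2.5, 0, 0, 0], [-3, 0, 2.5, 0, 0, 0], [-3, 0, 2.5, 0, 0, 0], [-3, 0, 2.5, 0, 0, 0], [-3, 0, 2.5, 0, 0, 0]]]}}

```text
time_s: 6.82
tool_pos: [0.5607, 0.0614, 0.024]
orientation: [1.836, 1.803, -0.661]
force: [-0.1, 12.1, 3.5]
gripper_width: 1.001
grip_force: 6.2
```

Run:
```python
from h import *
s=observe();p=s["tool_pos"];print(p,s["force"].round(1))
B=tool(-.116,.7)
e=plan([((.5515,.0,.021),B,12),((.5425,-.054,.021),B,13)])
```

```text
[0.56069536 0.06141676 0.02404843] [-0.1 12.1  3.5]
[[-3.8,-0.7,3.5,0.0055,-0.0004,0.0061],[-3.8,-0.6,3.5,0.0056,-0.0005,0.0061],[-3.7,-0.6,3.4,0.0055,-0.0004,0.0062],[-3.8,-0.6,3.5,0.0055,-0.0005,0.0061],[-3.8,-0.5,3.5,0.0055,-0.0004,0.0061]]
[[-3.8,-0.4,3.5,0.0056,-0.0005,0.0061],[-3.8,-0.5,3.6,0.0055,-0.0004,0.0061],[-3.8,-0.3,3.5,0.0055,-0.0004,0.0062],[-3.8,-0.4,3.5,0.0055,-0.0005,0.0061],[-3.8,-0.3,3.5,0.0056,-0.0004,0.0061]]
[[-3.8,-0.2,3.5,0.0055,-0.0005,0.0061],[-3.8,-0.2,3.5,0.0055,-0.0004,0.0061],[-3.2,-0.2,2.7,0,-0,0],[-3.2,-0.2,2.7,0,-0,0],[-3.2,-0.2,2.7,0,-0,0]]
[[-3.3,-0.2,2.7,0,-0,0],[-3.2,-0.3,2.8,0,-0,0],[-3.2,-0.2,2.7,0,-0,0],[-3.2,-0.2,2.7,0,-0,0],[-3.2,-0.2,2.7,0,-0,0]]
[[-3.2,-0.2,2.7,0,-0,0],[-3.2,-0.2,2.7,0,-0,0],[-3.3,-0.2,2.7,0,-0,0],[-3.2,-0.2,2.7,0,-0,0],[-3.2,-0.2,2.8,0,-0,0]]
```

Request:
{"method": "arm_command", "body": {"series": [[[-3.8, -0.6, 3.5, 0.0055, 0, 0.006], [-3.8, -0.6, 3.5, 0.0055, 0, 0.006], [-3.8, -0.6, 3.5, 0.0055, 0, 0.006], [-3.8, -0.6, 3.5, 0.0055, 0, 0.006], [-3.8, -0.5, 3.5, 0.0055, 0, 0.006]]]}}

```text
time_s: 7.23
tool_pos: [0.5586, 0.0361, 0.0239]
orientation: [1.876, 1.77, -0.674]
force: [3.7, 13.8, 5.7]
gripper_width: 1.001
grip_force: 7.2
```

Request:
{"method": "arm_command", "body": {"series": [[[-3.8, -0.4, 3.5, 0.0055, 0, 0.006], [-3.8, -0.4, 3.5, 0.0055, 0, 0.006], [-3.8, -0.3, 3.5, 0.0055, 0, 0.006], [-3.8, -0.4, 3.5, 0.0055, 0, 0.006], [-3.8, -0.3, 3.5, 0.0055, 0, 0.006]]]}}

```text
time_s: 7.65
tool_pos: [0.5561, 0.0109, 0.0238]
orientation: [1.916, 1.737, -0.688]
force: [3.2, 17.3, 10.5]
gripper_width: 0.999
grip_force: 8.6
```

Run:
```python
from h import *
import cv2
a=snapshot("top")[160:252,272:380]
cv2.imwrite("pics/m.png",cv2.resize(a,None,fx=6.5,fy=6.5,interpolation=cv2.INTER_CUBIC)[:600])
s=observe();print(s["tool_pos"],s["force"].round(1))
```

```text
[0.55585462 0.00968685 0.02381283] [ 4.6 12.3  7.5]
```

View pics/m.png

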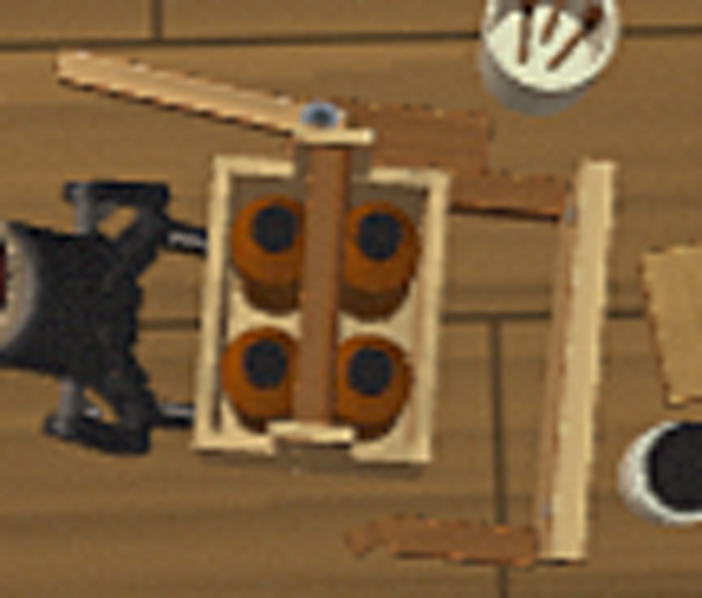

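The crate follows and turns; its rim corners are now at about (216,157), (447,172), (430,463) and (195,447). I'll fit them.

```bash
cat >> h.py <<'E'
b=np.array([.5354,-.1188,-1.6872])
def crate(l):
    cp=np.array(l)/6.5+[272,160];z=.1602
    L=[(-.06,.075,z),(.06,.075,z),(.06,-.075,z),(-.06,-.075,z)]
    r=least_squares(lambda p:(proj("top",W(p,L))-cp).ravel(),[.5,0,-1.6]);c=r.x
    d=c[:2]-b[:2];t=b[2];print("crate",c.round(4),"in bay",(d@[np.cos(t),np.sin(t)]).round(4),(d@[-np.sin(t),np.cos(t)]).round(4),(c[2]-t).round(3),"res",np.abs(r.fun).max().round(2))
def baypos(l):return W(b,[[l[0],l[1],l[2]]])[0]
E
python3 - <<'E'
from h import *
crate([(216,157),(447,172),(430,463),(195,447)])
B=tool(-.116,.7)
plan([(baypos((-.075,.002,.024)),B,15),(baypos((-.06,.002,.024)),B,5)])
E
```

```text
crate [ 0.5512 -0.0492 -1.6608] in bay -0.0709 0.0076 0.026 res 0.17
[[-2.8,-0.3,2.3,0.001,-0.0003,0.0007],[-2.8,-0.3,2.4,0.0011,-0.0003,0.0008],[-2.9,-0.3,2.3,0.001,-0.0003,0.0007],[-2.8,-0.3,2.3,0.0011,-0.0003,0.0008],[-2.8,-0.2,2.4,0.001,-0.0004,0.0007]]
[[-2.8,-0.3,2.3,0.0011,-0.0003,0.0007],[-2.8,-0.3,2.4,0.001,-0.0003,0.0008],[-2.8,-0.2,2.3,0.0011,-0.0003,0.0007],[-2.9,-0.3,2.4,0.001,-0.0003,0.0008],[-2.8,-0.3,2.3,0.001,-0.0003,0.0007]]
[[-2.8,-0.2,2.3,0.0011,-0.0003,0.0008],[-2.8,-0.2,2.4,0.001,-0.0003,0.0007],[-2.8,-0.3,2.3,0.0011,-0.0003,0.0007],[-2.8,-0.2,2.4,0.001,-0.0003,0.0008],[-2.8,-0.3,2.3,0.0011,-0.0004,0.0007]]
[[-2.3,0,1.9,-0,0,0],[-2.3,0,2.0,-0,0,0],[-2.3,0,1.9,-0,0,0],[-2.3,0,2.0,-0,0,0],[-2.3,0,1.9,-0,0,0]]
```

Request:
{"method": "arm_command", "body": {"series": [[[-4, -0.4, 3.3, 0.002, 0, 0.0015], [-4, -0.4, 3.3, 0.002, 0, 0.0015], [-4, -0.4, 3.3, 0.002, 0, 0.0015], [-4, -0.4, 3.3, 0.002, 0, 0.0015], [-4, -0.4, 3.3, 0.002, 0, 0.0015]]]}}

```text
time_s: 8.12
tool_pos: [0.5513, -0.015, 0.0238]
orientation: [1.928, 1.728, -0.696]
force: [3.4, 16.0, 7.9]
gripper_width: 1.001
grip_force: 7.8
```

Request:
{"method": "arm_command", "body": {"series": [[[-4, -0.4, 3.3, 0.001, 0, 0.001], [-4, -0.4, 3.3, 0.001, 0, 0.001], [-4, -0.3, 3.3, 0.001, 0, 0.001], [-4, -0.3, 3.3, 0.001, 0, 0.001], [-4, -0.3, 3.3, 0, 0, 0]]]}}

```text
time_s: 8.53
tool_pos: [0.5462, -0.0408, 0.0237]
orientation: [1.934, 1.724, -0.7]
force: [2.4, 15.7, 6.9]
gripper_width: 0.999
grip_force: 7.6
```

Run:
```python
from h import *
B=tool(-.116,.7);s=observe();d=s["tool_pos"]-baypos((0,0,0));print(B.inv().apply(d),Ro.from_matrix(np.eye(3)).magnitude(),(B.inv()*Ro.from_rotvec(s["orientation"])).as_rotvec().round(3))
t=b[2];print("bay xy",d[:2]@[np.cos(t),np.sin(t)],d[:2]@[-np.sin(t),np.cos(t)],s["tool_pos"][2],s["force"].round(1))
```

```text
[ 0.04488671  0.00169016 -0.06885065] 0.0 [-0.002  0.005 -0.   ]
bay xy -0.07868672957032564 0.0016583976933873226 0.02374307269651274 [ 2.4 15.7  6.9]
```

Request:
{"method": "arm_command", "body": {"series": [[[-2.3, 0, 1.9, 0, 0, 0], [-2.3, 0, 1.9, 0, 0, 0], [-2.3, 0, 1.9, 0, 0, 0], [-2.3, 0, 1.9, 0, 0, 0], [-1.5, 0, 1.3, 0, 0, 0]]]}}

```text
time_s: 8.95
tool_pos: [0.544, -0.0548, 0.0237]
orientation: [1.935, 1.724, -0.701]
force: [1.5, 15.6, 7.3]
gripper_width: 0.997
grip_force: 8.0
```

Request:
{"method": "arm_command", "body": {"series": [[[-0.8, 0, 0.7, 0, 0, 0], [-0.8, 0, 0.7, 0, 0, 0], [-0.8, 0, 0.7, 0, 0, 0], [-0.8, 0, 0.7, 0, 0, 0]]]}}

```text
time_s: 9.28
tool_pos: [0.5438, -0.0579, 0.0236]
orientation: [1.936, 1.724, -0.699]
force: [0.9, 26.7, 12.1]
gripper_width: 1.001
grip_force: 13.2
```

Run:
```python
from h import *
import cv2
a=snapshot("top")[160:252,272:380]
cv2.imwrite("pics/m2.png",cv2.resize(a,None,fx=6.5,fy=6.5,interpolation=cv2.INTER_CUBIC)[:600])
s=observe();print(s["tool_pos"],s["force"].round(1))
```

```text
[ 0.54373059 -0.05780951  0.0236457 ] [ 1.6 20.5  8.9]
```

View pics/m2.png

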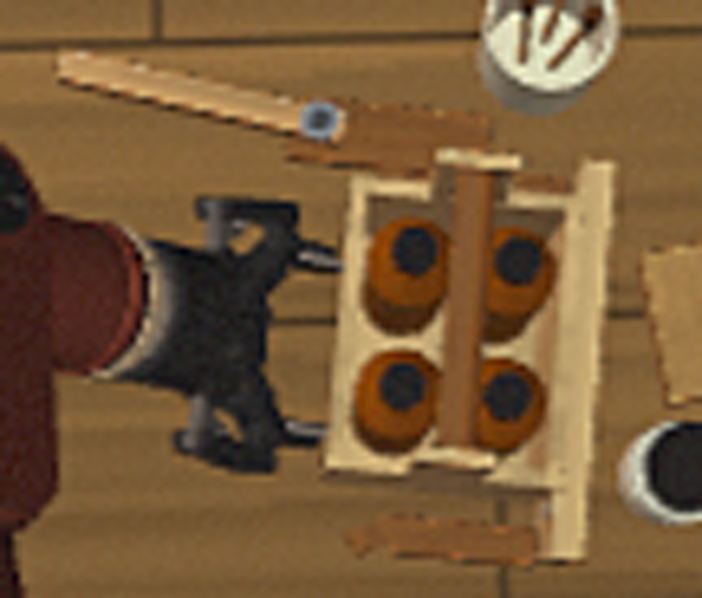

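Contact force has risen to 27 N and the rim stands flush against the board. I'll check the fit and plan the retreat to the far side of the bar.

Run:
```python
from h import *
crate([(351,175),(582,190),(553,487),(327,470)])
B=tool(-.116,.7);C=tool(-.116,.55)
t0=np.array([-.082,.127])
def P(phi,r,o,z=.024):
    q=t0+r*np.array([-np.sin(phi),-np.cos(phi)])+o*np.array([-np.cos(phi),np.sin(phi)]);return baypos((*q,z))
tip=W(b,[[-.082,.127,0]])[0]
print("start",P(1.69,.11,.045))
s=observe();p=s["tool_pos"]
e=plan([(p+[.008,.07,.02],Ro.from_rotvec(s["orientation"]),5),(P(1.69,.11,.05,.15),C,10),(P(1.69,.11,.045,.075),C,5),(P(1.69,.11,.045,.026),C,5)])
```

```text
crate [ 0.5389 -0.1158 -1.6809] in bay -0.0034 0.0032 0.006 res 1.06
start [0.74049859 0.04435167 0.024     ]
[[8.3,-0,-12.1,0,0,0],[8.3,-0,-12.1,0,0,0],[8.2,-0.1,-12.1,0,0,0],[8.3,0,-12.0,0,0,0],[8.3,0,-12.1,0,0,0]]
[[-2.7,18.9,-11.6,0.0001,0.0144,0],[-2.6,18.9,-11.6,0.0001,0.0143,0],[-2.3,18.9,-11.6,0.0001,0.0144,0],[-2.3,18.8,-11.7,0.0001,0.0144,0.0001],[-2.0,18.9,-11.7,0.0001,0.0143,-0]]
[[-1.9,18.9,-11.7,0.0001,0.0144,-0],[-1.7,18.9,-11.8,0.0001,0.0144,-0],[-1.5,18.9,-11.8,0.0001,0.0143,0],[-1.4,18.8,-11.8,0.0001,0.0144,0],[-1.2,18.9,-11.8,0.0001,0.0144,0]]
[[7.9,-1.0,12.7,-0,-0,0],[8.0,-1.0,12.7,-0,-0,0],[7.9,-1.0,12.8,-0,-0,0],[8.0,-1.0,12.7,-0,-0,0],[7.9,-1.0,12.7,-0,-0,0]]
[[5.1,0,8.4,-0,-0,0],[5.2,0,8.3,-0,-0,0],[5.1,0,8.4,-0,-0,0],[5.1,0,8.3,-0,-0,0],[5.2,0,8.4,-0,-0,0]]
```

Request:
{"method": "arm_command", "body": {"series": [[[-0.9, 0, 0.8, 0, 0, 0], [-0.9, 0, 0.8, 0, 0, 0], [0, 0, 0, 0, 0, 0], [0, 0, 0, 0, 0, 0]]]}}

```text
time_s: 9.67
tool_pos: [0.544, -0.0581, 0.0236]
orientation: [1.937, 1.725, -0.695]
force: [0.6, 31.4, 12.4]
gripper_width: 1.001
grip_force: 15.6
```

Request:
{"method": "arm_command", "body": {"series": [[[4, 0, -5, 0, 0, 0], [10, 0, -14, 0, 0, 0], [10, 0, -14, 0, 0, 0], [10, 0, -14, 0, 0, 0], [9, 0, -14, 0, 0, 0]]]}}

```text
time_s: 10.08
tool_pos: [0.5485, 0.0084, 0.041]
orientation: [1.935, 1.723, -0.713]
force: [0.3, -0.8, -0.6]
gripper_width: 1.002
grip_force: 0.0
```

Request:
{"method": "arm_command", "body": {"series": [[[-2.5, 19, -11.5, 0, 0.0145, 0], [-2.5, 19, -11.5, 0, 0.0145, 0], [-2.5, 19, -11.5, 0, 0.0145, 0], [-2.5, 19, -11.5, 0, 0.0145, 0], [-2, 19, -11.5, 0, 0.0145, 0]]], "fingers": 0, "squeeze": 20}}

```text
time_s: 10.5
tool_pos: [0.6472, 0.023, 0.0934]
orientation: [1.983, 1.766, -0.649]
force: [-0.3, 0.6, -0.4]
gripper_width: 0.298
grip_force: 0.0
```

Request:
{"method": "arm_command", "body": {"series": [[[-2, 19, -11.5, 0, 0.0145, 0], [-2, 19, -11.5, 0, 0.0145, 0], [-1.5, 19, -11.5, 0, 0.0145, 0], [-1.5, 19, -11.5, 0, 0.0145, 0], [-1, 19, -11.5, 0, 0.0145, 0]]]}}

```text
time_s: 10.92
tool_pos: [0.7448, 0.0372, 0.1446]
orientation: [2.031, 1.808, -0.585]
force: [0.5, 0.1, 0.3]
gripper_width: 0.0
grip_force: 0.0
```

Run:
```python
from h import *
import cv2
s=observe();print(s["tool_pos"],s["force"].round(1),s["gripper_width"])
cv2.imwrite("pics/r.png",cv2.resize(snapshot("top")[140:260,230:390],None,fx=5,fy=5,interpolation=2))
C=tool(-.116,.55);t0=np.array([-.082,.127])
def P(phi,r,o,z=.024):
    q=t0+r*np.array([-np.sin(phi),-np.cos(phi)])+o*np.array([-np.cos(phi),np.sin(phi)]);return baypos((*q,z))
plan([(P(1.69,.11,.045,.075),C,5),(P(1.69,.11,.045,.026),C,5)])
```

```text
[0.74482477 0.03720203 0.14463256] [0.5 0.1 0.3] 9.014405967004799e-05
[[8.8,-1.8,11.7,-0.0002,0.0005,-0.0003],[8.7,-1.8,11.8,-0.0002,0.0005,-0.0003],[8.8,-1.8,11.7,-0.0002,0.0005,-0.0002],[8.7,-1.8,11.8,-0.0002,0.0005,-0.0003],[8.8,-1.9,11.7,-0.0002,0.0005,-0.0003]]
[[5.1,0,8.4,-0,-0,0],[5.1,0,8.3,-0,-0,0],[5.1,0,8.4,-0,-0,0],[5.1,0,8.4,-0,-0,0],[5.2,0,8.3,-0,-0,0]]
```

View pics/r.png

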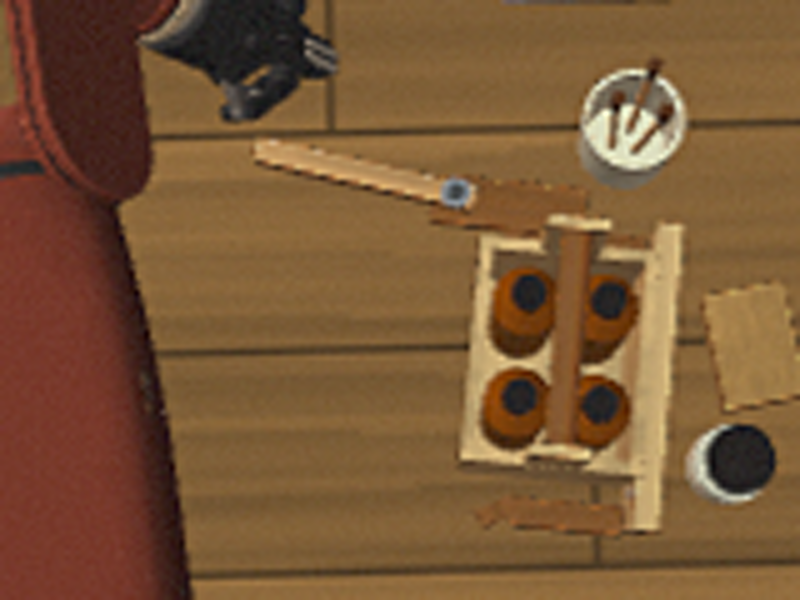

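The crate is home against the board, and the closed fingers are beyond the bar, on its far side. I'll descend there.

Request:
{"method": "arm_command", "body": {"series": [[[9, -1.5, 12, 0, 0, 0], [9, -1.5, 12, 0, 0, 0], [9, -1.5, 12, 0, 0, 0], [9, -1.5, 12, 0, 0, 0], [8, -2, 11, 0, 0, 0]]]}}

```text
time_s: 11.38
tool_pos: [0.7342, 0.0444, 0.067]
orientation: [2.03, 1.809, -0.59]
force: [0.1, -0.4, 0.4]
gripper_width: -0.0
grip_force: 0.0
```

Request:
{"method": "arm_command", "body": {"series": [[[5, 0, 8.5, 0, 0, 0], [5, 0, 8.5, 0, 0, 0], [5, 0, 8.5, 0, 0, 0], [5, 0, 8.5, 0, 0, 0], [5, 0, 8.5, 0, 0, 0]]]}}

```text
time_s: 11.8
tool_pos: [0.7363, 0.043, 0.021]
orientation: [2.031, 1.807, -0.584]
force: [0.8, -0.6, 0.3]
gripper_width: 0.002
grip_force: 0.0
```

Run:
```python
from h import *
s=observe();print(s["tool_pos"],s["force"].round(1))
C=tool(-.116,.55);t0=np.array([-.082,.127])
def P(phi,r,o,z=.026):
    q=t0+r*np.array([-np.sin(phi),-np.cos(phi)])+o*np.array([-np.cos(phi),np.sin(phi)]);return baypos((*q,z))
plan([(P(1.69,.11,.024),C,5)]+[(P(f,.11,.022),C,5) for f in (1.35,1.0,.65,.3)]+[(P(.1,.11,.02),C,5)])
```

```text
[0.73631494 0.04298408 0.02096213] [ 0.8 -0.6  0.3]
[[0.2,-3.4,-1.3,-0.0012,0.001,0.0002],[0.2,-3.4,-1.3,-0.0012,0.001,0.0002],[0.2,-3.3,-1.3,-0.0013,0.001,0.0002],[0.3,-3.4,-1.3,-0.0012,0.001,0.0003],[0.2,-3.4,-1.3,-0.0012,0.001,0.0002]]
[[1.0,-7.9,-0.6,-0,0,-0],[1.0,-7.9,-0.6,-0,0,-0],[0.9,-7.9,-0.6,-0,0,-0],[1.0,-7.9,-0.6,-0,0,-0],[1.0,-7.9,-0.6,-0,0,-0]]
[[-1.3,-7.7,0.8,-0,0,-0],[-1.3,-7.6,0.8,-0,0,-0],[-1.3,-7.7,0.8,-0,0,-0],[-1.3,-7.6,0.8,-0,0,-0],[-1.3,-7.7,0.8,-0,0,-0]]
[[-3.5,-6.7,2.1,-0,0,-0],[-3.5,-6.6,2.1,-0,0,-0],[-3.4,-6.7,2.2,-0,0,-0],[-3.5,-6.7,2.1,-0,0,-0],[-3.5,-6.7,2.1,-0,0,-0]]
[[-5.2,-4.9,3.2,-0,0,-0],[-5.2,-4.8,3.2,-0,0,-0],[-5.2,-4.9,3.2,-0,0,-0],[-5.2,-4.8,3.2,-0,0,-0],[-5.2,-4.9,3.2,-0,0,-0]]
[[-3.9,-1.8,2.4,-0,0,-0],[-3.8,-1.7,2.3,-0,0,-0],[-3.9,-1.8,2.4,-0,0,-0],[-3.9,-1.8,2.4,-0,0,-0],[-3.8,-1.8,2.3,-0,0,-0]]
```

Request:
{"method": "arm_command", "body": {"series": [[[0, -3.5, -1.2, 0, 0, 0], [0, -3.5, -1.2, 0, 0, 0], [0, -3.5, -1.2, 0, 0, 0], [0, -3.5, -1.2, 0, 0, 0], [0, -3.5, -1.2, 0, 0, 0]]]}}

```text
time_s: 12.22
tool_pos: [0.7194, 0.0486, 0.0279]
orientation: [2.03, 1.806, -0.582]
force: [1.0, -0.5, -1.0]
gripper_width: 0.0
grip_force: 0.5
```

Request:
{"method": "arm_command", "body": {"series": [[[1, -8, -0.6, 0, 0, 0], [1, -8, -0.6, 0, 0, 0], [1, -8, -0.6, 0, 0, 0], [1, -8, -0.6, 0, 0, 0], [1, -8, -0.6, 0, 0, 0]]]}}

```text
time_s: 12.63
tool_pos: [0.679, 0.059, 0.0269]
orientation: [2.03, 1.807, -0.585]
force: [2.1, -1.0, 1.1]
gripper_width: 0.001
grip_force: 0.6
```

Request:
{"method": "arm_command", "body": {"series": [[[-1.5, -7.5, 0.8, 0, 0, 0], [-1.5, -7.5, 0.8, 0, 0, 0], [-1.5, -7.5, 0.8, 0, 0, 0], [-1.5, -7.5, 0.8, 0, 0, 0], [-1.5, -7.5, 0.8, 0, 0, 0]]]}}

```text
time_s: 13.05
tool_pos: [0.6409, 0.0546, 0.0276]
orientation: [2.031, 1.807, -0.585]
force: [2.2, -1.4, 0.0]
gripper_width: 0.0
grip_force: 0.6
```

Run:
```python
from h import *
import cv2
s=observe();print(s["tool_pos"],s["force"].round(1))
cv2.imwrite("pics/q.png",cv2.resize(snapshot("top")[140:260,230:390],None,fx=5,fy=5,interpolation=2))
C=tool(-.116,.55);t0=np.array([-.082,.127])
def P(phi,r,o,z=.026):
    q=t0+r*np.array([-np.sin(phi),-np.cos(phi)])+o*np.array([-np.cos(phi),np.sin(phi)]);return baypos((*q,z))
plan([(P(f,.11,.022),C,5) for f in (.65,.3)]+[(P(.05,.11,.02),C,5)])
```

```text
[0.64091446 0.05456222 0.02761741] [ 2.2 -1.4  0. ]
[[-2.9,-6.1,2.2,-0.0017,0.0012,0.0004],[-3.0,-6.1,2.2,-0.0017,0.0011,0.0005],[-2.9,-6.1,2.2,-0.0017,0.0012,0.0004],[-3.0,-6.1,2.1,-0.0017,0.0011,0.0005],[-2.9,-6.1,2.2,-0.0017,0.0012,0.0004]]
[[-5.2,-4.9,3.2,-0,-0,-0],[-5.2,-4.8,3.2,-0,-0,-0],[-5.2,-4.9,3.2,-0,-0,-0],[-5.2,-4.9,3.1,-0,-0,-0],[-5.3,-4.9,3.2,-0,-0,-0]]
[[-4.8,-2.0,2.9,-0,-0,-0],[-4.7,-2.1,3.0,-0,-0,-0],[-4.8,-2.0,2.9,-0,-0,-0],[-4.8,-2.1,3.0,-0,-0,-0],[-4.8,-2.0,2.9,-0,-0,-0]]
```

View pics/q.png

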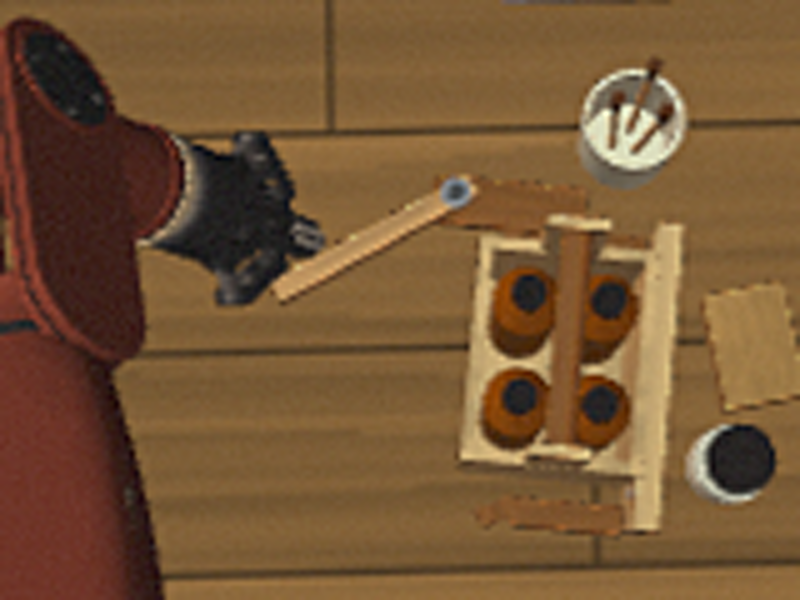

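The bar is following the finger: it now points from (455,190) to (283,293), so it is about 60% closed. I'll keep going.

Request:
{"method": "arm_command", "body": {"series": [[[-3, -6, 2.1, 0, 0, 0], [-3, -6, 2.1, 0, 0, 0], [-3, -6, 2.1, 0, 0, 0], [-3, -6, 2.1, 0, 0, 0], [-3, -6, 2.1, 0, 0, 0]]]}}

```text
time_s: 13.52
tool_pos: [0.6092, 0.0397, 0.0268]
orientation: [2.03, 1.807, -0.585]
force: [1.6, 0.3, -0.3]
gripper_width: 0.005
grip_force: 0.6
```

Request:
{"method": "arm_command", "body": {"series": [[[-5, -5, 3.2, 0, 0, 0], [-5, -5, 3.2, 0, 0, 0], [-5, -5, 3.2, 0, 0, 0], [-5, -5, 3.2, 0, 0, 0], [-5, -5, 3.2, 0, 0, 0]]]}}

```text
time_s: 13.93
tool_pos: [0.5808, 0.013, 0.0265]
orientation: [2.031, 1.807, -0.585]
force: [1.5, 0.3, -0.5]
gripper_width: 0.001
grip_force: 0.6
```

Request:
{"method": "arm_command", "body": {"series": [[[-4.8, -2, 3, 0, 0, 0], [-4.8, -2, 3, 0, 0, 0], [-4.8, -2, 3, 0, 0, 0], [-4.5, -2, 2.8, 0, 0, 0]]]}}

```text
time_s: 14.27
tool_pos: [0.5707, -0.0081, 0.0265]
orientation: [2.03, 1.807, -0.585]
force: [2.2, 1.0, -0.5]
gripper_width: -0.001
grip_force: 0.6
```

Run:
```python
from h import *
s=observe();d=s["tool_pos"]-baypos((0,0,0));t=b[2]
print("bay xy",d[:2]@[np.cos(t),np.sin(t)],d[:2]@[-np.sin(t),np.cos(t)],s["tool_pos"][2],s["force"].round(1))
```

```text
bay xy -0.11403348406029594 0.02220676050705682 0.0265274293996345 [ 2.2  1.  -0.5]
```

Request:
{"method": "arm_command", "body": {"series": [[[-2.6, 0, 1.6, 0, 0, 0], [-2.6, 0, 1.6, 0, 0, 0], [-2.6, 0, 1.6, 0, 0, 0], [-1.7, 0, 1, 0, 0, 0], [-1.3, 0, 0.8, 0, 0, 0]]]}}

```text
time_s: 14.68
tool_pos: [0.5691, -0.0202, 0.0264]
orientation: [2.031, 1.807, -0.586]
force: [-1.1, 5.2, 0.2]
gripper_width: -0.001
grip_force: 2.9
```

Request:
{"method": "arm_command", "body": {"series": [[[-0.9, 0, 0.5, 0, 0, 0], [-0.9, 0, 0.5, 0, 0, 0], [0, 0, 0, 0, 0, 0]]]}}

```text
time_s: 14.93
tool_pos: [0.5692, -0.0204, 0.0264]
orientation: [2.032, 1.809, -0.582]
force: [-1.6, 9.7, 1.3]
gripper_width: 0.002
grip_force: 4.3
```

The force is climbing with no further motion, so the bar is on its end stop. I'll back off and check.

Request:
{"method": "arm_command", "body": {"series": [[[2.5, 0, -1.5, 0, 0, 0], [8, 0, -8, 0, 0, 0], [12, 0, -15, 0, 0, 0], [12, 0, -15, 0, 0, 0], [12, 0, -15, 0, 0, 0]]]}}

```text
time_s: 15.35
tool_pos: [0.5775, 0.0465, 0.049]
orientation: [2.03, 1.807, -0.585]
force: [0.7, 0.5, 0.5]
gripper_width: 0.0
grip_force: 0.0
```

Request:
{"method": "arm_command", "body": {"series": [[[0, 0, -15, 0, 0, 0], [0, 0, -20, 0, 0, 0], [0, 0, -20, 0, 0, 0], [0, 0, -10, 0, 0, 0], [0, 0, 0, 0, 0, 0]]]}}

```text
time_s: 15.77
tool_pos: [0.5837, 0.0813, 0.1065]
orientation: [2.029, 1.807, -0.578]
force: [0.7, -0.0, 0.2]
gripper_width: 0.003
grip_force: 0.0
```

Run:
```python
from h import *
import cv2
s=observe();print(s["tool_pos"],s["force"].round(1))
cv2.imwrite("pics/f.png",cv2.resize(snapshot("top")[160:252,272:380],None,fx=6.5,fy=6.5,interpolation=cv2.INTER_CUBIC))
```

```text
[0.58374812 0.08131491 0.10645147] [ 0.7 -0.   0.2]
```

View pics/f.png

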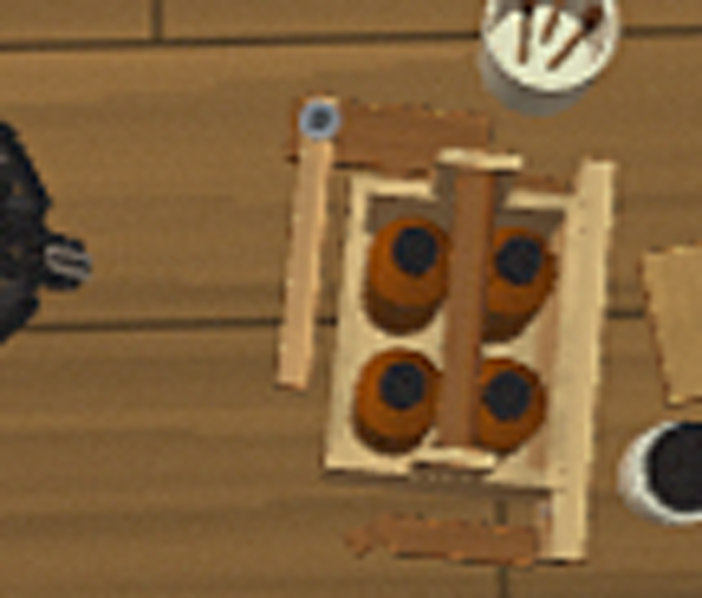

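The bar runs from (320,120) to (295,387), parallel to the back board. The crate is flush against the board and the robot is clear of everything, so I'll hand the job in.

```bash
python3 -c "
from rig import *
print(close_job())"
```

```text
the job is handed in; nothing more can be done
None
```

The job is handed in, with no verdict returned: the crate stands flush against the back board, the bar is closed on its end stop, and no bystander was seen to move.

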